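# Unlatch and open the sink caddy

## Task

Open the white caddy on the sill so that it can air: lift the grey paddle by its bar, gently and only until you feel it come up against its firm stop, which draws back the hidden pawl, then take the lid by its bar and swing it up until it stands about upright, and leave it standing so. Do not yank the paddle against its stop or the lid against the pawl, and leave the brush, the egg slicer, the vase and the ramekin where they stand.

Things in the scene. Friction and masses are not known exactly. Their poses are not given: they have to be found in the camera images.
- caddy: slim white plastic caddy, 240 (x) x 120 (y) x 110 mm high, fixed. Origin: centre of its underside; x from front to back (away from the robot, yaw differs), y left, z up. Top: deck with the grey paddle at x -120 to -28 mm, hinged lid at x -27 to +117. Shut tray below, not needed. Hidden under the deck a sliding pawl holds the lid shut; drawn back by the paddle, it stays back.
- paddle (a joint): paddle angle, rad: 0 = flat, grows as the bar is lifted; axis along caddy y; stays where left. At the bar: 2 N turns it, 3 N while it drags the pawl (a tight pinch rubs: 2 to 4 N more), then a firm stop. Hidden play differs each time: the pawl frees the lid somewhere in 0.25 to 0.77 rad, the stop comes just 0.05 later: feel for it. 9 to 11 N in all shows it; 13 N plus pinch rub breaks the latch (failure).
- lid (a joint): lid angle, rad: 0 = shut, grows as it swings up and back, 1.75 at most; hinge axis along caddy y at caddy x = +117, z = 113 mm. Stiff hinge: 3 to 4 N at the bar moves it (a tight pinch rubs: 2 N more), it stays where left. If it does not follow so gentle a lift, the pawl still holds it: 15 N on the pawl (about 20 N at the bar) is a failure.
- paddle_bar (a point): middle of the paddle's bar: round, grey, 10 mm thick, along caddy y, 60 mm free between its posts, axis 29 mm above the paddle's plate. Flat: at caddy x = -106, z = 150 mm. Pinch it from above, one finger in front and one behind; it turns between the pads. Circles paddle_pivot at 71.6 mm.
- paddle_pivot (a point): on the paddle's pivot axis, at caddy x = -42, y = 0, z = 118 mm; the bar's middle lies 64 mm in front of it and 32 mm above it when the paddle is flat
- lid_bar (a point): middle of the lid's bar: round, white, 10 mm thick, along caddy y, 60 mm free between its posts, axis 32 mm above the lid's top. Lid shut: at caddy x = -2, z = 148 mm, 119 mm in front of the hinge axis and 35 mm above it; it circles that axis. The lid's plate runs 25 mm farther to the front. Pinch it like the paddle's bar.
- brush: bystander: yellow silicone bottle brush lying on the sill, 280 mm long along its x, 44 mm thick; origin underneath, between handle and head
- slicer: bystander: stainless egg slicer, flat frame 130 x 85 x 33 mm; origin: centre of its underside
- vase: bystander: olive glass vase, 165 mm high, 84 mm across; origin: centre of its underside
- ramekin: bystander: white ceramic ramekin, 86 mm across, 45 mm high; origin: centre of its underside

How it is judged:
By the outcome, as a careful person would: the job done as asked, in the order asked, and still so for the second after the job is handed in, with the robot touching nothing.
It also fails if it takes over 72 s, if anything falls off the work surface, if the arm or the gripper's body presses on something with over 40 N, if the wrist force passes 120 N, or if a joint passes its speed limit or range.

## Robot

A 7-joint arm with a two-finger parallel gripper is mounted at the origin on the work surface. World frame = base frame: x ahead of the robot, y to its left, z up, the work surface at z = 0. Lengths are in mm, angles in rad, forces in N, time in s.
With the tool pointing down it reaches from about 350 to 900 mm from the base axis. Payload 8.1 kg.
Tool frame: the origin (TCP) lies at the centre of the arm's flange, where the gripper is bolted on; the fingertips stand 173 mm ahead of it and the grasp point (between the pads) lies 155 mm ahead of it; z points along the fingers, y is the line along which they close (so a half turn about z gives the same grasp; the last joint's range is limited). The gripper opens to 85 mm and grips with 20 to 120 N. Pads are 22 mm wide; open, the fingers measure 114 mm over their backs; the gripper's body (76 mm by 85 mm) begins 54 mm behind the grasp point. The pads swing forward as they close: fully open they stand 13 mm farther back than shut.
Start: joints at [1.024, 0.434, 0.025, 1.573, -0.012, 1.134, -0.075], TCP at [268.337, -564.472, 404.723] pointing down, gripper open.
Joint ranges: [-2.62, 2.62], [-0.44, 2.09], [-1.27, 1.32], [0.08, 2.57], [-1.32, 4.46], [0.12, 2], [-2.74, 2.74]. Speed limits (rad/s): [2.22, 2.22, 3.01, 3.01, 3.14, 3.14, 3.14].

## Interface

Orientations are given as a rotation vector (axis times angle).
In Python, from plant import read_state, get_image, hand_in gives the robot as it stands. The module is installed in compiled form; this text tells all that it offers.
- The arm moves only by the tool move_arm, never from a script. Its argument "moves" is one flat list of numbers, 7 for each row, row after row: the shift along the tool's x, y, z in m, then the turn, a rotation vector about the tool's x, y, z in degrees, then the closure in counts, from 0 (fully open) to 255 (shut). In form: [x, y, z, rx, ry, rz, grip, x, y, z, rx, ry, rz, grip, ...]. A call has 1 to 12 rows; each row shifts and turns the commanded pose from where the row before left it, along the tool's axes as they then stand; what a row does not reach is not made up. A row lasts 1/8 s, in which the tool goes at most 62.5 mm and 10.7 degrees, less where a joint would pass 70% of its speed; a pose out of reach is approached as far as the arm can. A call is refused whole if a number of a shift passes 0.0625 or a number of a turn 10.7, either way. A call with a gripper value outside its range is refused whole. The fingers move at their own pace and stop on an object; "newtons" is the grip in N (left out, the last holds). Time passes only in rows, so rows that do not move let the fingers close. It gives the time, the measured TCP pose, the force, the opening and the grip force at its end, in the units of the state.
- read_state(): the state, without advancing time (a new reading comes with each control period).
- get_image(name): name is "scene" or "top" or "wrist"; returns a dict with "image" (420x560x3 uint8, red, green, blue), "fx", "fy", "cx", "cy" (pixels), "D" ([k1, k2, p1, p2, k3] as OpenCV has them; the pictures are not rectified), "extrinsics" (4x4, takes a point from world to camera coordinates). Camera axes: x right, y up, looking along -z (the intrinsics and any distortion apply to the point x, -y, -z); pixel columns grow to the right and rows downward; lengths in mm; the calibration is good to about 2 mm. A picture is of the moment at which its call begins. There is no depth.
- hand_in(): hands the job in; it is judged then, once.
The state is a dict: "clock": time; "joints": joint angles; "qd": joint speeds; "joint_efforts": joint torques, N m; "eef_pos": TCP position; "eef_rot": TCP orientation; "ft_force": force on the tool from outside, world axes, zero at the start; "torque": the same for the moment, N m; "finger_gap": finger opening in mm; "finger_force": force on a finger pad.
Only numpy, scipy, OpenCV 4.12 (cv2) and the standard library are available. Lean on these libraries where they do the work, as an engineer would, in place of code of your own. Each camera call takes 0.05 s, during which the arm holds its last target. There are 200 camera calls.

## Working session

There is one attempt and no reset: what is moved stays moved. The work goes in short steps, Python scripts to look and compute and a tool call to move; the robot and the scene stay as the last step left them, time stands still between calls to the robot, and variables do not carry over. Pictures are saved under pics/ and viewed, at most 10 in all, crops included, and the job is handed in when it is done.

Besides the shell and the picture viewer there is one more tool, called as name(argument=value, ...), one argument or row to a line, values as JSON. move_arm: Moves the arm, as the interface text tells. Its arguments: {"type":"object","properties":{"moves":{"type":"array"},"newtons":{"type":"number"}},"required":["moves"]}

```bash
mkdir -p pics; python3 - <<'E'
from plant import *
import cv2,numpy as np
for n in ("scene","top"):
    d=get_image(n); cv2.imwrite(f"pics/{n}0.png",d["image"][:,:,::-1]); print(n,d["fx"],d["cx"],d["cy"],d["D"],np.round(d["extrinsics"],3).tolist())
s=read_state(); print(s)
E
```

```text
scene 434.3150860453325 277.7865806050883 210.34108800141013 [-0.11428112  0.          0.          0.          0.        ] [[0.822, 0.57, 0.005, -514.815], [-0.418, 0.597, 0.685, 136.75], [0.388, -0.565, 0.729, -1394.674], [0.0, 0.0, 0.0, 1.0]]
top 542.7732695405525 290.8908242263798 209.39234211335685 [-0.1161554  0.         0.         0.         0.       ] [[-0.028, -0.999, 0.024, 61.878], [0.985, -0.024, 0.169, -582.063], [-0.168, 0.028, 0.985, -1206.606], [0.0, 0.0, 0.0, 1.0]]
{'clock': 0.1, 'joints': array([ 1.02442937,  0.43510208,  0.02499963,  1.57402315, -0.01162077,
        1.13398504, -0.07509802]), 'qd': array([-8.00449663e-05, -2.46457430e-03,  1.72114036e-05, -3.71885595e-03,
       -8.62522701e-04, -8.57050440e-04,  2.86568825e-04]), 'joint_efforts': array([ 4.04216145e-03, -6.71751595e+01,  1.02842476e+00, -3.16900456e+01,
        1.57150277e-02,  7.34419475e-03,  1.11854390e-04]), 'eef_pos': array([ 268.20981966, -564.28352979,  404.02980975]), 'eef_rot': array([-3.06333399e+00, -6.90920781e-01,  6.50894627e-04]), 'ft_force': array([0.20792928, 0.15500952, 0.09540773]), 'torque': array([-0.0121713 ,  0.0551968 ,  0.00341004]), 'finger_force': 0.0, 'finger_gap': 85.58184644068682}
```

View pics/top0.png

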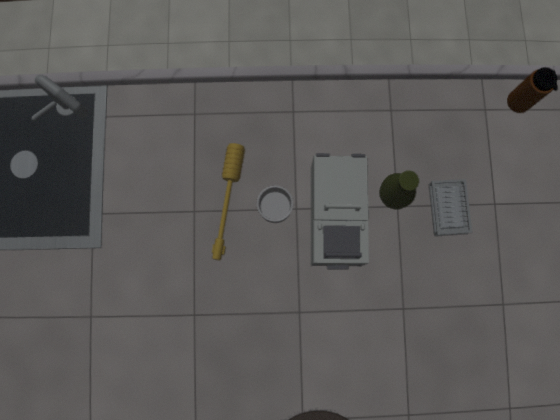

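View pics/scene0.png

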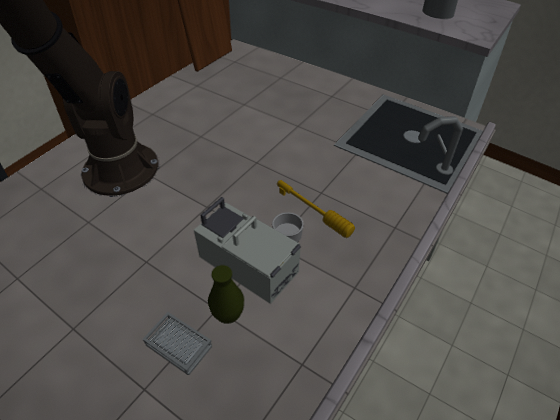

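The top view shows the caddy at columns 313–368, rows 154–264, with the lid bar near (342,208). The vase is right at (398,190) and the ramekin left at (275,204). I'll crop for detail.

```bash
cat > h.py <<'E'
from plant import *
import cv2,numpy as np
def cast(d,px,z):
    K=np.array([[d["fx"],0,d["cx"]],[0,d["fy"],d["cy"]],[0,0,1]])
    u=cv2.undistortPoints(np.array(px,float).reshape(-1,1,2),K,np.array(d["D"])).reshape(-1,2)
    E=np.array(d["extrinsics"]);R,t=E[:3,:3],E[:3,3]
    r=np.c_[u[:,0],-u[:,1],-np.ones(len(u))]@R; o=-R.T@t
    return o+r*((z-o[2])/r[:,2])[:,None]
def proj(d,P):
    K=np.array([[d["fx"],0,d["cx"]],[0,d["fy"],d["cy"]],[0,0,1]])
    E=np.array(d["extrinsics"]);c=np.atleast_2d(P)@E[:3,:3].T+E[:3,3]
    return cv2.projectPoints(c*[1,-1,-1],np.zeros(3),np.zeros(3),K,np.array(d["D"]))[0].reshape(-1,2)
E
python3 - <<'E'
from h import *
d=get_image("top");im=d["image"]
c=cv2.resize(im[140:280,290:390,::-1],None,fx=4,fy=4,interpolation=cv2.INTER_CUBIC)
c=cv2.convertScaleAbs(c,alpha=1.6);cv2.imwrite("pics/crop1.png",c)
print(np.round(cast(d,[[313,156],[367,155],[369,263],[314,265]],113)))
E
```

```text
[[ 692.   -4.  113.]
 [ 692. -126.  113.]
 [ 450. -118.  113.]
 [ 449.    2.  113.]]
```

View pics/crop1.png

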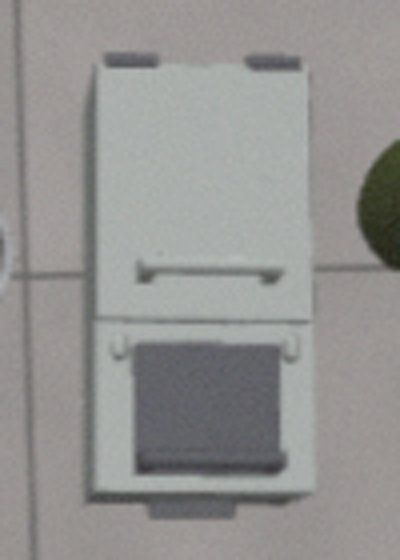

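The crop shows the lid bar's middle at about (342.5,207.2) and the paddle bar's at about (343,254.5) in full-image pixels. The lid/deck seam is at row ~220.

```bash
python3 - <<'E'
from h import *
d=get_image("top")
f=lambda x,y:(290+x/4,140+y/4)
lb=cast(d,[f(137,268),f(283,270),f(210,268.5)],148);pb=cast(d,[f(137,461),f(285,458),f(211,459)],150)
e=cast(d,[f(98,66),f(308,66),f(314,490),f(93,492)],112); s=cast(d,[f(95,319),f(310,322)],113)
print(lb.round(1),pb.round(1),e.round(1),s.round(1),sep="\n")
v=lb[2]-pb[2];print("yaw",np.arctan2(v[1],v[0]),np.hypot(*v[:2]))
v=e[0]+e[1]-e[2]-e[3];print(np.arctan2(v[1],v[0]))
E
```

```text
[[ 570.   -21.9  148. ]
 [ 567.  -100.2  148. ]
 [ 568.8  -61.   148. ]]
[[466.9 -17.8 150. ]
 [466.2 -96.  150. ]
 [466.8 -56.8 150. ]]
[[ 691.5   -7.9  112. ]
 [ 689.1 -126.1  112. ]
 [ 451.5 -117.   112. ]
 [ 453.9    3.3  112. ]]
[[ 548.3   -1.   113. ]
 [ 543.7 -119.3  113. ]]
yaw -0.04071412423661575 102.0326240298806
-0.042714101574718215
```

```bash
cat >> h.py <<'E'
from scipy.spatial.transform import Rotation as Ro, Slerp
YAW=-0.041; CX=np.array([np.cos(YAW),np.sin(YAW),0]); O=np.array([571.7,-61.,0])
def cad(x,y,z): return O+x*CX+y*np.array([-CX[1],CX[0],0])+[0,0,z]
def Rt(tilt=0): # tool down, y along caddy +x; tilt>0 leans fingers' tips toward caddy front... (rotation about caddy y)
    y=CX; z=np.array([0,0,-1.]); x=np.cross(y,z)
    return Ro.from_rotvec(tilt*np.array([-CX[1],CX[0],0]))*Ro.from_matrix(np.c_[x,y,z])
def rows(p0,R0,wps,g):
    """wps: list of (pos,Rot); prints rows in m/deg"""
    out=[]
    for p,R in wps:
        sh=R0.inv().apply(p-p0)/1000; tu=(R0.inv()*R).as_rotvec(degrees=True)
        sh=sh.round(4);tu=tu.round(2); out.append([*sh,*tu,g])
        p0=p0+R0.apply(sh*1000);R0=R0*Ro.from_rotvec(tu,degrees=True)
    for r in out: print([float(v) for v in r])
    print("end",p0.round(1),R0.as_rotvec().round(4))
def line(p0,R0,p1,R1,n):
    s=Slerp([0,1],Ro.concatenate([R0,R1])); return [(p0+(p1-p0)*k/n,s(k/n)) for k in range(1,n+1)]
E
python3 - <<'E'
from h import *
s=read_state();p0=s["eef_pos"];R0=Ro.from_rotvec(s["eef_rot"])
p0=np.array([268.337,-564.472,404.723])
p1=cad(-106,0,395);rows(p0,R0,line(p0,R0,p1,Rt(),12),0)
E
```

```text
[0.033, -0.0312, 0.0008, -0.0, -0.0, -5.19, 0.0]
[0.0357, -0.028, 0.0009, -0.01, -0.0, -5.18, 0.0]
[0.0381, -0.0247, 0.0008, -0.0, -0.01, -5.19, 0.0]
[0.0402, -0.0211, 0.0008, -0.01, 0.0, -5.18, 0.0]
[0.0419, -0.0175, 0.0009, -0.0, -0.0, -5.19, 0.0]
[0.0434, -0.0136, 0.0008, -0.01, -0.0, -5.19, 0.0]
[0.0443, -0.0096, 0.0008, -0.0, -0.0, -5.18, 0.0]
[0.0451, -0.0055, 0.0008, -0.0, -0.01, -5.19, 0.0]
[0.0454, -0.0015, 0.0008, -0.01, 0.0, -5.18, 0.0]
[0.0453, 0.0026, 0.0008, -0.0, -0.0, -5.19, 0.0]
[0.0449, 0.0068, 0.0009, -0.01, -0.0, -5.18, 0.0]
[0.0441, 0.0107, 0.0008, -0.0, -0.01, -5.19, 0.0]
end [465.7 -56.7 395. ] [ 2.2665e+00  2.1754e+00 -1.0000e-04]
```

move_arm(
  moves=[0.033,-0.0312,0.0008,0,0,-5.19,0,0.0357,-0.028,0.0009,0,0,-5.18,0,0.0381,-0.0247,0.0008,0,0,-5.19,0,0.0402,-0.0211,0.0008,0,0,-5.18,0,0.0419,-0.0175,0.0009,0,0,-5.19,0,0.0434,-0.0136,0.0008,0,0,-5.19,0,0.0443,-0.0096,0.0008,0,0,-5.18,0,0.0451,-0.0055,0.0008,0,0,-5.19,0,0.0454,-0.0015,0.0008,0,0,-5.18,0,0.0453,0.0026,0.0008,0,0,-5.19,0,0.0449,0.0068,0.0009,0,0,-5.18,0,0.0441,0.0107,0.0008,0,0,-5.19,0],
  newtons=20,
)

```text
clock: 1.7
eef_pos: [466.0, -55.3, 394.9]
eef_rot: [2.263, 2.178, 0.0]
ft_force: [0.1, -0.4, 0.3]
finger_gap: 85.0
finger_force: 0.0
```

```bash
python3 - <<'E'
from h import *
d=get_image("wrist");cv2.imwrite("pics/w1.png",d["image"][:,:,::-1])
s=read_state();print(s["eef_pos"],s["eef_rot"],s["ft_force"],s["joints"].round(2))
print(proj(d,[cad(-106,0,150),cad(-106,30,150),cad(-106,-30,150),cad(-2,0,148)]).round(1))
E
```

```text
[467.61202409 -49.39136717 395.21062809] [-2.25123083 -2.19021989 -0.00624498] [1.15394871 6.42739865 0.39145406] [ 0.39  0.23 -0.47  1.92  0.12  1.01 -0.16]
[[278.5 224.8]
 [278.6 182.1]
 [278.4 264.6]
 [426.6 224.2]]
```

View pics/w1.png

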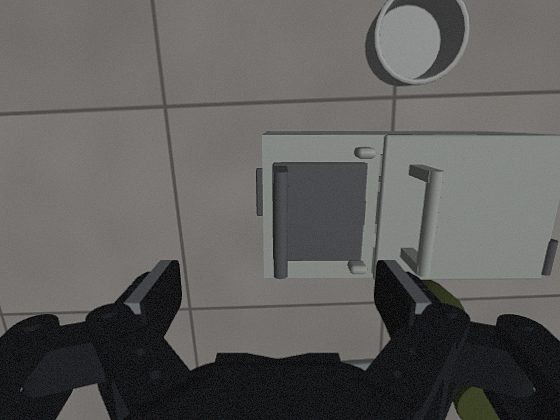

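The wrist view shows the paddle bar at column 280.5, middle row ~221, and the lid bar near (432,221). That is about 2 mm from the prediction, so the origin shifts to (573.5,−59.5).

```bash
sed -i 's/571.7,-61.,0/573.5,-59.5,0/' h.py; python3 - <<'E'
from h import *
p0=np.array([465.7,-56.7,395.]);R0=Rt()
rows(p0,R0,line(p0,R0,cad(-106,0,309),Rt(),6),120)
E
```

```text
[0.0003, 0.0003, 0.0143, 0.0, 0.0, 0.0, 120.0]
[0.0002, 0.0003, 0.0144, 0.0, 0.0, 0.0, 120.0]
[0.0003, 0.0003, 0.0143, 0.0, 0.0, 0.0, 120.0]
[0.0003, 0.0003, 0.0143, 0.0, 0.0, 0.0, 120.0]
[0.0003, 0.0003, 0.0144, 0.0, 0.0, 0.0, 120.0]
[0.0002, 0.0003, 0.0143, 0.0, 0.0, 0.0, 120.0]
end [467.6 -55.2 309. ] [2.2665 2.1754 0.    ]
```

move_arm(
  moves=[0.0015,0.0018,0,0,0,0,120,0,0,0.0143,0,0,0,120,0,0,0.0144,0,0,0,120,0,0,0.0143,0,0,0,120,0,0,0.0143,0,0,0,120,0,0,0.0144,0,0,0,120,0,0,0.0143,0,0,0,120,0,0,0,0,0,0,120,0,0,0,0,0,0,120],
  newtons=20,
)

```text
clock: 2.88
eef_pos: [467.8, -55.1, 309.0]
eef_rot: [2.266, 2.175, 0.0]
ft_force: [-0.2, -0.3, 0.5]
finger_gap: 45.2
finger_force: 0.0
```

```bash
python3 - <<'E'
from h import *
d=get_image("wrist");cv2.imwrite("pics/w2.png",d["image"][:,:,::-1])
s=read_state();print(s["eef_pos"],s["eef_rot"],s["ft_force"],s["finger_gap"])
print(proj(d,[cad(-106,0,150),cad(-106,30,150),cad(-106,-30,150),cad(-2,0,148),cad(-2,30,148)]).round(1))
E
```

```text
[467.85293308 -55.17039666 309.20328822] [2.26599595e+00 2.17510351e+00 7.94499081e-04] [ 0.98685001  0.07256708 -0.43473493] 45.18687325992719
[[278.9 282.1]
 [278.9 216.4]
 [278.8 340.7]
 [511.6 279.5]
 [525.2 215. ]]
```

View pics/w2.png

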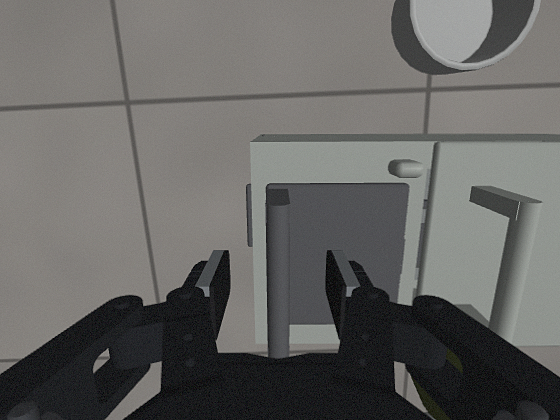

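Both bars match the predictions: paddle bar at column 279, between the pads, and lid bar near column 513. Closing now.

move_arm(
  moves=[0,0,0,0,0,0,180,0,0,0,0,0,0,230,0,0,0,0,0,0,255,0,0,0,0,0,0,255,0,0,0,0,0,0,255],
  newtons=20,
)

```text
clock: 3.55
eef_pos: [467.8, -55.2, 309.1]
eef_rot: [2.266, 2.175, 0.001]
ft_force: [0.1, -0.5, 5.3]
finger_gap: 8.9
finger_force: 20.6
```

```bash
cat >> h.py <<'E'
def bar(th,r0=(-64,32),piv=(-42,118)):
    c,s=np.cos(th),np.sin(th);x,z=r0
    # front lifts: rotate (x,z) so z grows for x<0
    return piv[0]+c*x+s*z, piv[1]-s*x+c*z
E
python3 - <<'E'
from h import *
s=read_state();print(s["eef_pos"],s["ft_force"],s["torque"],s["finger_gap"],s["finger_force"])
# lift plan: command grasp point offset from bar kept, tool tilt = th/2 (tips swing toward caddy front?)
print(Rt(0.3).apply([0,0,1]).round(2), Rt(0.3).apply([0,1,0]).round(2))
E
```

```text
[467.8444909  -55.2467585  309.11284451] [ 0.12879303 -0.49319774  5.30239292] [-0.03252828 -0.07413309 -0.00459125] 8.929358521435367 20.566466152668
[-0.3   0.01 -0.96] [ 0.95 -0.04 -0.3 ]
```

```bash
cat >> h.py <<'E'
def tcp(th,k=0.5,L=159,**kw):
    x,z=bar(th,**kw);R=Rt(k*th); return cad(x,0,z)-L*R.apply([0,0,1]),R
E
python3 - <<'E'
from h import *
ths=[.04,.08,.12,.16,.20]+list(np.arange(.22,.85,.02))
rows(*tcp(0),[tcp(t) for t in ths],255)
E
```

```text
[0.0, 0.0045, -0.0025, 1.15, -0.0, -0.0, 255.0]
[0.0, 0.0046, -0.0025, 1.14, -0.0, -0.0, 255.0]
[0.0, 0.0046, -0.0024, 1.15, -0.0, -0.0, 255.0]
[0.0, 0.0046, -0.0024, 1.14, -0.0, -0.0, 255.0]
[0.0, 0.0048, -0.0024, 1.15, -0.0, -0.0, 255.0]
[0.0, 0.0023, -0.0012, 0.57, -0.0, -0.0, 255.0]
[0.0, 0.0024, -0.0012, 0.58, -0.0, -0.0, 255.0]
[0.0, 0.0024, -0.0012, 0.57, -0.0, -0.0, 255.0]
[0.0, 0.0024, -0.0012, 0.57, -0.0, -0.0, 255.0]
[0.0, 0.0024, -0.0011, 0.57, -0.0, -0.0, 255.0]
[0.0, 0.0024, -0.0012, 0.58, -0.0, -0.0, 255.0]
[0.0, 0.0025, -0.0011, 0.57, -0.0, -0.0, 255.0]
[0.0, 0.0024, -0.0012, 0.57, -0.0, 0.0, 255.0]
[0.0, 0.0025, -0.0011, 0.58, -0.0, -0.0, 255.0]
[0.0, 0.0024, -0.0011, 0.57, -0.0, 0.0, 255.0]
[0.0, 0.0025, -0.0011, 0.57, -0.0, 0.0, 255.0]
[0.0, 0.0025, -0.0011, 0.58, -0.0, 0.0, 255.0]
[0.0, 0.0025, -0.0011, 0.57, -0.0, 0.0, 255.0]
[0.0, 0.0025, -0.0011, 0.57, -0.0, 0.0, 255.0]
[-0.0, 0.0026, -0.0011, 0.57, 0.0, 0.0, 255.0]
[-0.0, 0.0025, -0.001, 0.58, 0.0, 0.0, 255.0]
[0.0, 0.0026, -0.0011, 0.57, 0.0, 0.0, 255.0]
[0.0, 0.0025, -0.001, 0.57, 0.0, 0.0, 255.0]
[0.0, 0.0026, -0.0011, 0.58, 0.0, 0.0, 255.0]
[0.0, 0.0026, -0.001, 0.57, 0.0, 0.0, 255.0]
[0.0, 0.0026, -0.001, 0.57, 0.0, 0.0, 255.0]
[-0.0, 0.0026, -0.001, 0.57, 0.0, 0.0, 255.0]
[-0.0, 0.0026, -0.001, 0.58, 0.0, 0.0, 255.0]
[-0.0, 0.0026, -0.001, 0.57, 0.0, 0.0, 255.0]
[-0.0, 0.0026, -0.001, 0.57, 0.0, 0.0, 255.0]
[-0.0, 0.0027, -0.0009, 0.58, 0.0, 0.0, 255.0]
[-0.0, 0.0026, -0.001, 0.57, -0.0, 0.0, 255.0]
[-0.0, 0.0027, -0.0009, 0.57, 0.0, 0.0, 255.0]
[-0.0, 0.0026, -0.001, 0.58, 0.0, 0.0, 255.0]
[-0.0, 0.0027, -0.0009, 0.57, 0.0, 0.0, 255.0]
[-0.0, 0.0027, -0.0009, 0.57, 0.0, 0.0, 255.0]
[-0.0, 0.0027, -0.0009, 0.57, 0.0, 0.0, 255.0]
end [577.5 -59.7 332.2] [-2.0268 -1.9453  0.4146]
```

Start lifting, safely below the earliest stop.

move_arm(
  moves=[0,0.0023,-0.0013,0.57,0,0,255,0,0.0023,-0.0012,0.57,0,0,255],
)

```text
clock: 3.8
eef_pos: [472.3, -55.4, 311.0]
eef_rot: [-2.255, -2.165, 0.023]
ft_force: [1.8, -0.1, -3.4]
finger_gap: 9.0
finger_force: 19.9
```

move_arm(
  moves=[0,0.0023,-0.0013,0.57,0,0,255,0,0.0023,-0.0012,0.57,0,0,255,0,0.0023,-0.0012,0.57,0,0,255,0,0.0023,-0.0012,0.58,0,0,255],
)

```text
clock: 4.3
eef_pos: [481.5, -55.8, 315.8]
eef_rot: [-2.234, -2.144, 0.066]
ft_force: [0.6, -0.3, -4.3]
finger_gap: 9.3
finger_force: 19.8
```

move_arm(
  moves=[0,0.0023,-0.0012,0.57,0,0,255,0,0.0023,-0.0012,0.57,0,0,255,0,0,0,0,0,0,255],
)

```text
clock: 4.68
eef_pos: [486.2, -55.9, 318.0]
eef_rot: [-2.224, -2.134, 0.086]
ft_force: [-1.8, 0.2, -1.4]
finger_gap: 8.8
finger_force: 20.0
```

```bash
cat >> h.py <<'E'
def est(L=159):
    s=read_state();R=Ro.from_rotvec(s["eef_rot"]);b=s["eef_pos"]+L*R.apply([0,0,1])-O
    x=b@CX;z=b[2];th=np.arctan2(32,-(-64))+0;a=np.arctan2(z-118,-(x+42));th=a-np.arctan2(32,64)
    t=np.array([np.sin(a),np.cos(a)]);f=s["ft_force"]
    print("th",th.round(4),"r",np.hypot(x+42,z-118).round(2),"Ftan",(-(f@CX)*t[0]-f[2]*t[1]).round(2),"Frad",(-(f@CX)*t[1]*-1-f[2]*t[0]).round(2),"F",f.round(2),s["eef_pos"].round(2))
E
python3 -c "
from h import *
est();p,R=tcp(.16);print('cmd',p)"
```

```text
th 0.1562 r 71.44 Ftan 2.15 Frad -0.66 F [-1.78  0.2  -1.37] [486.24 -55.95 317.98]
cmd [486.19550368 -55.9185086  318.27910959]
```

move_arm(
  moves=[0,0,0,0,0,0,228,0,0,0,0,0,0,228,0,0,0,0,0,0,228],
)

```text
clock: 5.05
eef_pos: [486.1, -56.0, 318.0]
eef_rot: [-2.224, -2.135, 0.085]
ft_force: [-2.6, 0.3, -0.7]
finger_gap: 9.1
finger_force: 18.0
```

move_arm(
  moves=[0,0,0,0,0,0,226,0,0,0,0,0,0,226],
)

```text
clock: 5.3
eef_pos: [486.2, -56.0, 318.0]
eef_rot: [-2.224, -2.135, 0.086]
ft_force: [-3.4, -0.1, 1.7]
finger_gap: 10.0
finger_force: 4.3
```

move_arm(
  moves=[0,0,0,0,0,0,224,0,0,0,0,0,0,224],
)

```text
clock: 5.55
eef_pos: [486.4, -56.0, 318.0]
eef_rot: [-2.224, -2.135, 0.085]
ft_force: [-2.7, 0.7, 0.3]
finger_gap: 10.3
finger_force: 1.3
```

```bash
cat >> h.py <<'E'
def tcp1(th,off=-0.08,L=159,**kw):
    x,z=bar(th,**kw);R=Rt(th+off); return cad(x,0,z)-L*R.apply([0,0,1]),R
E
python3 - <<'E'
from h import *
for d in (.02,.014,.007):
    rows(*tcp1(.16),[tcp1(.16+d)],227); rows(*tcp1(.6),[tcp1(.6+d)],227)
print(tcp1(.8)[0])
E
```

```text
[-0.0, 0.0039, -0.0012, 1.15, 0.0, 0.0, 227.0]
end [490.2 -56.1 319.2] [-2.2131 -2.1242  0.1064]
[-0.0, 0.0039, -0.0012, 1.15, 0.0, -0.0, 227.0]
end [579.7 -59.8 317.6] [-1.9515 -1.8731  0.5185]
[0.0, 0.0028, -0.0008, 0.8, -0.0, 0.0, 227.0]
end [489.  -56.  318.9] [-2.2164 -2.1274  0.1   ]
[-0.0, 0.0028, -0.0008, 0.8, 0.0, 0.0, 227.0]
end [578.6 -59.7 317.8] [-1.9554 -1.8769  0.5133]
[0.0, 0.0014, -0.0004, 0.4, 0.0, 0.0, 227.0]
end [487.6 -56.  318.6] [-2.2202 -2.131   0.0927]
[-0.0, 0.0014, -0.0004, 0.4, 0.0, 0.0, 227.0]
end [577.2 -59.7 318.2] [-1.9599 -1.8811  0.5075]
[614.67369761 -61.18906815 305.74251545]
```

move_arm(
  moves=[0,0,0,0,0,0,227,0,0,0,0,0,0,227,0,0,0,0,0,0,227],
)

```text
clock: 5.92
eef_pos: [486.2, -56.0, 318.0]
eef_rot: [-2.224, -2.135, 0.086]
ft_force: [-4.2, -0.1, 2.5]
finger_gap: 9.5
finger_force: 8.1
```

move_arm(
  moves=[0,0.0039,-0.0012,1.15,0,0,227,0,0.0039,-0.0012,1.15,0,0,227,0,0.0039,-0.0012,1.15,0,0,227],
)

```text
clock: 6.3
eef_pos: [498.5, -56.5, 320.3]
eef_rot: [-2.19, -2.102, 0.15]
ft_force: [-5.4, 0.6, 0.1]
finger_gap: 9.3
finger_force: 8.0
```

move_arm(
  moves=[0,0.0039,-0.0012,1.15,0,0,227,0,0.0039,-0.0012,1.15,0,0,227],
)

```text
clock: 6.55
eef_pos: [506.6, -56.8, 321.5]
eef_rot: [-2.168, -2.081, 0.19]
ft_force: [-4.1, 1.1, 0.4]
finger_gap: 9.7
finger_force: 8.0
```

```bash
python3 -c "
from h import *
est();p,R=tcp1(.26);print('cmd',p)"
```

```text
th 0.2569 r 71.45 Ftan 2.48 Frad -3.39 F [-4.14  1.13  0.37] [506.6  -56.81 321.52]
cmd [506.39975852 -56.74734752 321.80878177]
```

move_arm(
  moves=[0,0.0028,-0.0008,0.8,0,0,227],
)

```text
clock: 6.68
eef_pos: [509.5, -56.9, 321.8]
eef_rot: [-2.16, -2.073, 0.204]
ft_force: [-3.9, -0.1, 1.0]
finger_gap: 9.6
finger_force: 8.1
```

move_arm(
  moves=[0,0.0028,-0.0008,0.8,0,0,227],
)

```text
clock: 6.8
eef_pos: [512.3, -57.1, 322.1]
eef_rot: [-2.152, -2.065, 0.217]
ft_force: [-5.4, 0.5, 1.3]
finger_gap: 9.4
finger_force: 8.1
```

move_arm(
  moves=[0,0.0031,-0.001,0.92,0,0,227],
)

```text
clock: 6.92
eef_pos: [515.5, -57.2, 322.4]
eef_rot: [-2.143, -2.057, 0.233]
ft_force: [-4.9, 0.3, -0.1]
finger_gap: 9.7
finger_force: 8.0
```

move_arm(
  moves=[0,0.0031,-0.001,0.92,0,0,227],
)

```text
clock: 7.05
eef_pos: [518.8, -57.3, 322.7]
eef_rot: [-2.134, -2.048, 0.248]
ft_force: [-5.1, 0.2, 0.5]
finger_gap: 9.7
finger_force: 8.0
```

move_arm(
  moves=[0,0.0031,-0.001,0.92,0,0,227],
)

```text
clock: 7.18
eef_pos: [522.1, -57.4, 323.0]
eef_rot: [-2.124, -2.039, 0.264]
ft_force: [-3.4, 0.1, 0.6]
finger_gap: 9.6
finger_force: 8.0
```

move_arm(
  moves=[0,0.0031,-0.001,0.92,0,0,227],
)

```text
clock: 7.3
eef_pos: [525.4, -57.6, 323.2]
eef_rot: [-2.115, -2.03, 0.279]
ft_force: [-4.7, 1.0, 1.6]
finger_gap: 9.8
finger_force: 8.0
```

move_arm(
  moves=[0,0.0031,-0.001,0.92,0,0,227],
)

```text
clock: 7.42
eef_pos: [528.7, -57.7, 323.3]
eef_rot: [-2.106, -2.021, 0.294]
ft_force: [-4.1, 0.9, -0.6]
finger_gap: 9.4
finger_force: 8.0
```

move_arm(
  moves=[0,0.0031,-0.001,0.92,0,0,227],
)

```text
clock: 7.55
eef_pos: [532.0, -57.8, 323.4]
eef_rot: [-2.096, -2.012, 0.309]
ft_force: [-3.7, 0.6, -0.6]
finger_gap: 9.5
finger_force: 7.9
```

move_arm(
  moves=[0,0.0031,-0.001,0.92,0,0,227],
)

```text
clock: 7.68
eef_pos: [535.3, -58.0, 323.4]
eef_rot: [-2.087, -2.003, 0.324]
ft_force: [-2.3, 1.1, -1.5]
finger_gap: 9.6
finger_force: 7.9
```

move_arm(
  moves=[0,0.0031,-0.001,0.92,0,0,227],
)

```text
clock: 7.8
eef_pos: [538.5, -58.1, 323.2]
eef_rot: [-2.077, -1.994, 0.339]
ft_force: [-3.8, 1.6, -5.6]
finger_gap: 9.5
finger_force: 7.6
```

```bash
python3 -c "
from h import *
est();p,R=tcp1(.416);print('cmd',p)"
```

```text
th 0.4156 r 71.61 Ftan 6.55 Frad 1.87 F [-3.79  1.55 -5.62] [538.46 -58.15 323.2 ]
cmd [538.34374659 -58.0577854  323.24240548]
```

move_arm(
  moves=[0,0,0,0,0,0,227],
)

```text
clock: 7.92
eef_pos: [538.4, -58.1, 323.1]
eef_rot: [-2.077, -1.994, 0.339]
ft_force: [-3.1, 0.4, -2.3]
finger_gap: 9.5
finger_force: 7.8
```

move_arm(
  moves=[0,0.0014,-0.0004,0.4,0,0,227],
)

```text
clock: 8.05
eef_pos: [539.5, -58.2, 322.9]
eef_rot: [-2.073, -1.99, 0.345]
ft_force: [-2.5, 0.4, -8.0]
finger_gap: 9.5
finger_force: 7.5
```

move_arm(
  moves=[0,0.0014,-0.0004,0.4,0,0,227],
)

```text
clock: 8.18
eef_pos: [540.9, -58.2, 322.7]
eef_rot: [-2.068, -1.985, 0.352]
ft_force: [-3.2, 2.3, -10.2]
finger_gap: 9.3
finger_force: 7.4
```

Force climbs 2.7 → 6.5 → 7 → 8.9 N over 1.5 mm: the firm stop, at about 0.42 rad. I'll relieve, release and go above the lid bar.

```bash
python3 - <<'E'
from h import *
p,R=tcp1(.416)
up=p-50*R.apply([0,0,1])
h=cad(-2,0,148+158+45)
w=line(up,R,h,Rt(),6)+line(h,Rt(),cad(-2,0,148+158),Rt(),4)
rows(up,R,w,120)
E
```

```text
[-0.0, 0.0037, 0.0021, -3.21, -0.0, 0.0, 120.0]
[-0.0, 0.0036, 0.0024, -3.21, 0.0, 0.0, 120.0]
[0.0, 0.0034, 0.0025, -3.21, 0.0, 0.0, 120.0]
[0.0, 0.0033, 0.0028, -3.2, 0.0, 0.0, 120.0]
[0.0, 0.0031, 0.0029, -3.21, 0.0, 0.0, 120.0]
[0.0, 0.003, 0.003, -3.21, -0.0, 0.0, 120.0]
[-0.0, -0.0, 0.0113, -0.0, -0.0, 0.0, 120.0]
[-0.0, -0.0, 0.0112, -0.0, -0.0, 0.0, 120.0]
[0.0, -0.0, 0.0113, -0.0, -0.0, 0.0, 120.0]
[0.0, -0.0, 0.0112, -0.0, -0.0, 0.0, 120.0]
end [571.5 -59.4 306. ] [-2.2665 -2.1754  0.    ]
```

move_arm(
  moves=[0,-0.0028,0.0008,-0.8,0,0,227,0,0,0,0,0,0,210,0,0,0,0,0,0,160,0,0,0,0,0,0,140,0,0,0,0,0,0,120,0,0,-0.01,0,0,0,120,0,0,-0.02,0,0,0,120,0,0,-0.02,0,0,0,120],
)

```text
clock: 9.18
eef_pos: [555.0, -58.8, 371.7]
eef_rot: [-2.078, -1.994, 0.338]
ft_force: [0.4, -1.0, -1.6]
finger_gap: 45.4
finger_force: 0.0
```

move_arm(
  moves=[0,0.0037,0.0021,-3.21,0,0,120,0,0.0036,0.0024,-3.21,0,0,120,0,0.0034,0.0025,-3.21,0,0,120,0,0.0033,0.0028,-3.2,0,0,120,0,0.0031,0.0029,-3.21,0,0,120,0,0.003,0.003,-3.21,0,0,120,0,0,0,0,0,0,120],
)

```text
clock: 10.05
eef_pos: [571.3, -59.5, 351.7]
eef_rot: [-2.266, -2.175, 0.001]
ft_force: [-0.6, 0.2, -0.3]
finger_gap: 44.9
finger_force: 0.0
```

```bash
python3 - <<'E'
from h import *
d=get_image("wrist");cv2.imwrite("pics/w3.png",d["image"][:,:,::-1])
s=read_state();print(s["eef_pos"],s["ft_force"])
x,z=bar(.42);print(proj(d,[cad(-2,0,148),cad(-2,30,148),cad(x,0,z),cad(x,30,z)]).round(1))
E
```

```text
[571.30378183 -59.49535842 351.7221404 ] [-0.26642036  0.80477371  0.033786  ]
[[279.6 244.5]
 [279.6 193.1]
 [108.2 263. ]
 [ 99.4 204.5]]
```

View pics/w3.png

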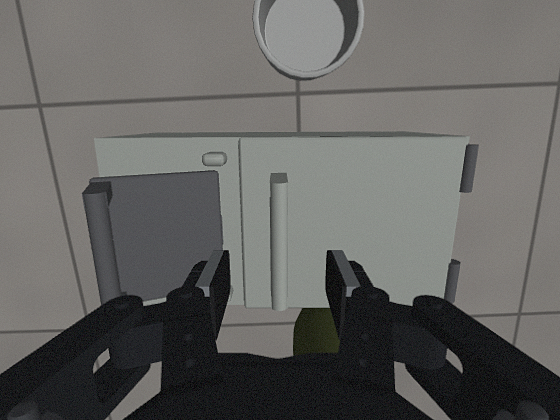

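Lid bar is at column 279 as predicted, and the paddle bar near (104,240) agrees with about 0.42 rad. Descending onto the lid bar.

move_arm(
  moves=[0,0,0.0113,0,0,0,120,0,0,0.0112,0,0,0,120,0,0,0.0113,0,0,0,120,0,0,0.0112,0,0,0,120,0,0,0,0,0,0,120,0,0,0,0,0,0,180,0,0,0,0,0,0,215,0,0,0,0,0,0,226,0,0,0,0,0,0,227,0,0,0,0,0,0,227],
)

```text
clock: 11.35
eef_pos: [571.7, -59.5, 306.6]
eef_rot: [2.266, 2.175, 0.001]
ft_force: [2.0, -0.3, 1.4]
finger_gap: 9.3
finger_force: 8.2
```

```bash
cat >> h.py <<'E'
def tcpl(th,k=0.28,L=158):
    x,z=bar(th,(-119,35),(117,113));R=Rt(k*th); return cad(x,0,z)-L*R.apply([0,0,1]),R
E
python3 - <<'E'
from h import *
s=read_state();print(s["eef_pos"],s["ft_force"],s["finger_gap"],s["finger_force"])
rows(*tcpl(0),[tcpl(t) for t in [.01,.02,.05,.08]+list(np.arange(.14,1.55,.06))],228)
E
```

```text
[571.72524372 -59.47665689 306.63758509] [ 2.04471606 -0.33638858  1.35601121] 9.326764620540125 8.182748928666115
[-0.0, 0.0008, -0.0012, 0.16, 0.0, 0.0, 228.0]
[-0.0, 0.0008, -0.0012, 0.16, -0.0, 0.0, 228.0]
[0.0, 0.0025, -0.0035, 0.48, -0.0, 0.0, 228.0]
[-0.0, 0.0025, -0.0035, 0.48, -0.0, 0.0, 228.0]
[0.0, 0.0054, -0.0069, 0.97, -0.0, 0.0, 228.0]
[0.0, 0.0057, -0.0068, 0.96, -0.0, 0.0, 228.0]
[0.0, 0.0059, -0.0066, 0.96, -0.0, 0.0, 228.0]
[-0.0, 0.0063, -0.0065, 0.96, -0.0, 0.0, 228.0]
[-0.0, 0.0065, -0.0064, 0.97, -0.0, -0.0, 228.0]
[-0.0, 0.0068, -0.0061, 0.96, 0.0, 0.0, 228.0]
[0.0, 0.0071, -0.006, 0.96, -0.0, 0.0, 228.0]
[-0.0, 0.0073, -0.0058, 0.96, 0.0, 0.0, 228.0]
[-0.0, 0.0075, -0.0056, 0.97, 0.0, -0.0, 228.0]
[-0.0, 0.0078, -0.0053, 0.96, 0.0, 0.0, 228.0]
[-0.0, 0.008, -0.0052, 0.96, 0.0, 0.0, 228.0]
[-0.0, 0.0083, -0.0049, 0.96, 0.0, 0.0, 228.0]
[-0.0, 0.0084, -0.0046, 0.97, -0.0, 0.0, 228.0]
[-0.0, 0.0087, -0.0044, 0.96, 0.0, 0.0, 228.0]
[-0.0, 0.0088, -0.0041, 0.96, -0.0, 0.0, 228.0]
[-0.0, 0.009, -0.0039, 0.96, -0.0, 0.0, 228.0]
[-0.0, 0.0092, -0.0036, 0.97, -0.0, 0.0, 228.0]
[-0.0, 0.0093, -0.0033, 0.96, -0.0, -0.0, 228.0]
[-0.0, 0.0094, -0.003, 0.96, -0.0, 0.0, 228.0]
[-0.0, 0.0096, -0.0027, 0.96, 0.0, 0.0, 228.0]
[-0.0, 0.0097, -0.0024, 0.97, -0.0, -0.0, 228.0]
[-0.0, 0.0098, -0.0021, 0.96, 0.0, -0.0, 228.0]
[0.0, 0.0098, -0.0018, 0.96, -0.0, -0.0, 228.0]
[-0.0, 0.01, -0.0015, 0.97, 0.0, 0.0, 228.0]
end [784.5 -68.2 377.5] [-2.0232 -1.9419  0.4197]
```

Gentle test lift, with the soft pinch limiting the force.

move_arm(
  moves=[0,0.0008,-0.0012,0.16,0,0,227],
)

```text
clock: 11.48
eef_pos: [572.4, -59.5, 307.3]
eef_rot: [-2.265, -2.174, 0.003]
ft_force: [5.2, -0.1, -4.0]
finger_gap: 9.4
finger_force: 7.9
```

move_arm(
  moves=[0,0.0004,-0.0006,0.08,0,0,227],
)

```text
clock: 11.6
eef_pos: [572.8, -59.6, 307.8]
eef_rot: [-2.264, -2.173, 0.004]
ft_force: [5.7, -0.5, -5.4]
finger_gap: 9.6
finger_force: 7.9
```

move_arm(
  moves=[0,0.0008,-0.0012,0.16,0,0,227],
)

```text
clock: 11.72
eef_pos: [573.6, -59.6, 309.0]
eef_rot: [-2.263, -2.172, 0.008]
ft_force: [5.4, -0.3, -5.4]
finger_gap: 9.8
finger_force: 7.9
```

```bash
python3 -c "
from h import *
s=read_state();print(s['eef_pos'],s['ft_force'],tcpl(.025)[0])"
```

```text
[573.62524496 -59.59682817 308.95379826] [ 5.39212076 -0.3244223  -5.39488231] [573.51807019 -59.50074129 308.9598822 ]
```

move_arm(
  moves=[0,0.0023,-0.003,0.4,0,0,228,0,0.0025,-0.0035,0.48,0,0,228,0,0.0054,-0.0069,0.97,0,0,228,0,0.0057,-0.0068,0.96,0,0,228],
)

```text
clock: 12.22
eef_pos: [589.6, -60.2, 328.5]
eef_rot: [-2.235, -2.146, 0.062]
ft_force: [3.2, -0.1, -7.0]
finger_gap: 9.8
finger_force: 12.9
```

```bash
python3 - <<'E'
from h import *
s=read_state();print(s['eef_pos'],s['ft_force'],tcpl(.2)[0])
d=get_image("scene");c=cv2.resize(d["image"][150:330,140:340,::-1],None,fx=3,fy=3);cv2.imwrite("pics/s2.png",cv2.convertScaleAbs(c,alpha=1.5))
E
```

```text
[589.64106138 -60.21737139 328.50952256] [ 3.22744719 -0.07248907 -6.97845138] [589.65529195 -60.16273837 328.69630133]
```

View pics/s2.png

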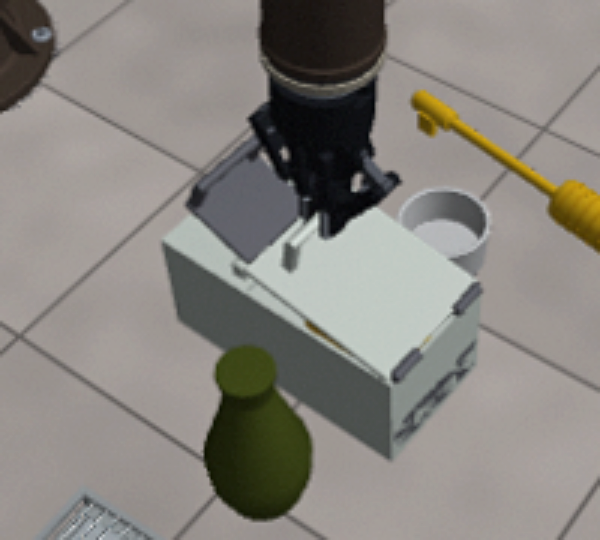

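The picture shows the lid rising with the bar, a gap open along its side edge, and the paddle up. Continuing the swing.

move_arm(
  moves=[0,0.0059,-0.0066,0.96,0,0,228,0,0.0063,-0.0065,0.96,0,0,228,0,0.0065,-0.0064,0.97,0,0,228,0,0.0068,-0.0061,0.96,0,0,228,0,0.0071,-0.006,0.96,0,0,228,0,0.0073,-0.0058,0.96,0,0,228],
)

```text
clock: 13.02
eef_pos: [631.6, -61.8, 361.3]
eef_rot: [-2.178, -2.091, 0.171]
ft_force: [-3.8, 0.8, 0.3]
finger_gap: 9.7
finger_force: 13.1
```

move_arm(
  moves=[0,0.0075,-0.0056,0.97,0,0,228,0,0.0078,-0.0053,0.96,0,0,228,0,0.008,-0.0052,0.96,0,0,228,0,0.0083,-0.0049,0.96,0,0,228,0,0.0084,-0.0046,0.97,0,0,228,0,0.0087,-0.0044,0.96,0,0,228],
)

```text
clock: 13.78
eef_pos: [685.0, -63.7, 382.9]
eef_rot: [-2.12, -2.036, 0.27]
ft_force: [-7.6, 1.5, 10.9]
finger_gap: 9.4
finger_force: 13.6
```

```bash
python3 - <<'E'
from h import *
s=read_state();print(s['eef_pos'],s['ft_force'],s["finger_gap"],s["joints"].round(2));[print(t,tcpl(t)[0],tcpl(t)[1].as_rotvec()) for t in (.56,.92)]
E
```

```text
[685.03726941 -63.72996181 382.94831932] [-7.60967658  1.48450555 10.93881946] 9.396550765451407 [ 0.22  0.68 -0.37  1.26  0.19  1.51 -0.18]
0.56 [632.89121192 -61.93640504 361.92674973] [-2.18171177 -2.09404645  0.16451044]
0.92 [686.41064564 -64.13193219 381.66695992] [-2.12408458 -2.03873482  0.26405081]
```

move_arm(
  moves=[0,0.0088,-0.0053,0.96,0,0,228,0,0.009,-0.0049,0.96,0,0,228,0,0.0092,-0.004,0.97,0,0,228,0,0.0093,-0.0035,0.96,0,0,228],
)

```text
clock: 14.28
eef_pos: [725.5, -65.4, 389.1]
eef_rot: [-2.081, -1.999, 0.331]
ft_force: [-3.1, 0.4, 5.2]
finger_gap: 9.3
finger_force: 13.1
```

```bash
python3 - <<'E'
from h import *
s=read_state();print(s['eef_pos'],s['ft_force'],s["finger_gap"],s["joints"].round(2));[print(t,tcpl(t)[0],tcpl(t)[1].as_rotvec()) for t in (1.16,)]
E
```

```text
[725.51036022 -65.38119481 389.05266256] [-3.14255712  0.41629123  5.23953451] 9.29651909435716 [ 0.18  0.77 -0.35  1.07  0.19  1.66 -0.17]
1.16 [725.35981856 -65.72974369 385.81535541] [-2.08443993 -2.00068318  0.32779778]
```

move_arm(
  moves=[0,0.0094,-0.0035,0.96,0,0,228,0,0.0096,-0.0031,0.96,0,0,228,0,0.0097,-0.0027,0.97,0,0,228],
)

```text
clock: 14.65
eef_pos: [755.8, -66.5, 388.0]
eef_rot: [-2.051, -1.97, 0.377]
ft_force: [-2.3, 1.4, 5.5]
finger_gap: 9.3
finger_force: 12.9
```

move_arm(
  moves=[0,0.0098,-0.0023,0.96,0,0,228,0,0.0098,-0.0019,0.96,0,0,228,0,0.01,-0.0016,0.97,0,0,228,0,0,0,0,0,0,228],
)

```text
clock: 15.15
eef_pos: [785.9, -67.7, 381.5]
eef_rot: [-2.021, -1.941, 0.421]
ft_force: [0.6, 0.8, 2.5]
finger_gap: 9.1
finger_force: 13.0
```

```bash
python3 - <<'E'
from h import *
s=read_state();R=Ro.from_rotvec(s["eef_rot"]);b=s["eef_pos"]+156*R.apply([0,0,1])-O;x,z=b@CX-117,b[2]-113
print(s['eef_pos'],s['ft_force'],s["finger_gap"],s["joints"].round(2),"r",np.hypot(x,z),"th",np.pi-np.arctan2(z,x)-np.arctan2(35,119))
d=get_image("scene");c=cv2.resize(d["image"][130:330,140:370,::-1],None,fx=3,fy=3);cv2.imwrite("pics/s3.png",cv2.convertScaleAbs(c,alpha=1.5))
E
```

```text
[785.92807799 -67.7078924  381.48864852] [0.64399814 0.814378   2.54927992] 9.148497356722741 [ 0.13  0.94 -0.32  0.76  0.2   1.9  -0.14] r 130.26638928341583 th 1.5236155734709529
```

View pics/s3.png

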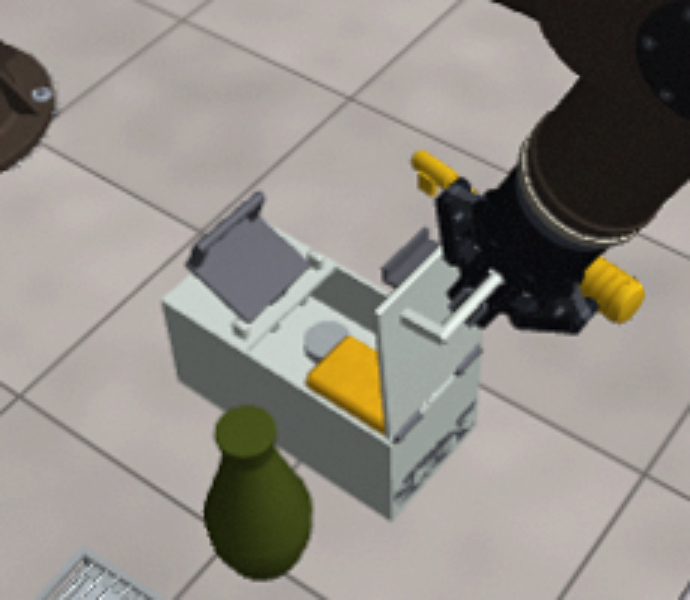

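The lid stands upright in the picture, about 1.52 rad, with the paddle still up. I'll open slightly, because the plate is near, and withdraw along the tool axis.

move_arm(
  moves=[0,0,0,0,0,0,222,0,0,0,0,0,0,214,0,0,0,0,0,0,206,0,0,0,0,0,0,206],
)

```text
clock: 15.7
eef_pos: [785.8, -68.4, 381.9]
eef_rot: [-2.023, -1.941, 0.42]
ft_force: [0.3, 0.3, -0.5]
finger_gap: 16.5
finger_force: 0.0
```

move_arm(
  moves=[0,0,-0.004,0,0,0,206,0,0,-0.008,0,0,0,206,0,0,-0.012,0,0,0,206,0,0,-0.016,0,0,0,206,0,0,-0.02,0,0,0,206,0,0,-0.02,0,0,0,206,0,0,0,0,0,0,206],
)

```text
clock: 16.58
eef_pos: [798.4, -67.5, 441.3]
eef_rot: [-2.036, -1.956, 0.404]
ft_force: [-0.2, -0.1, -1.0]
finger_gap: 16.7
finger_force: 0.0
```

```bash
python3 - <<'E'
from h import *
s=read_state();print(s['eef_pos'],s['ft_force'],s["finger_gap"],s["joints"].round(2))
d=get_image("scene");c=cv2.resize(d["image"][110:330,140:380,::-1],None,fx=2.5,fy=2.5);cv2.imwrite("pics/s4.png",cv2.convertScaleAbs(c,alpha=1.5))
E
```

```text
[798.41360215 -67.46134583 441.31158396] [-0.22853857 -0.07959137 -0.9682366 ] 16.702351294945515 [-0.04  0.93  0.23  0.62 -0.16  2.    0.05]
```

View pics/s4.png

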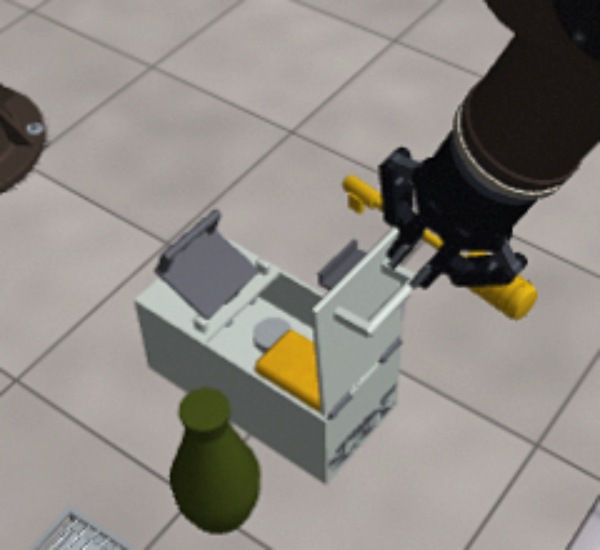

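move_arm(
  moves=[0,0,-0.008,-3,0,0,206,0,0,-0.008,-3,0,0,206,0,0,-0.008,-3,0,0,206,0,0,0,0,0,0,206,0,0,0,0,0,0,206],
)

```text
clock: 17.25
eef_pos: [806.6, -68.5, 460.9]
eef_rot: [-2.126, -2.042, 0.261]
ft_force: [-0.6, -0.1, -0.2]
finger_gap: 16.7
finger_force: 0.0
```

```bash
python3 - <<'E'
from h import *
s=read_state();print(s['eef_pos'],s['ft_force'],s["joints"].round(3),np.abs(s["qd"]).max())
print(hand_in())
E
```

```text
[806.5939036  -68.51528826 460.89567752] [-0.64394248 -0.13396961 -0.18529367] [-0.048  0.879  0.221  0.665 -0.157  1.862  0.05 ] 0.00856778386471443
the job is handed in; nothing more can be done
None
```

The job is handed in: I lifted the paddle to its stop at about 0.42 rad with roughly 9 N, then swung the lid up to about 1.5 rad. It was still standing upright after I let go, with the gripper clear and the vase, ramekin, brush and slicer never approached.

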